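Lock the extension leg into the stand tube

ROBOT

A 6-joint arm with a two-finger parallel gripper is mounted at the origin on a cart in front of the work surface, level with it; the furniture and walls round the work are solid. World frame = base frame: x ahead of the robot, y to its left, z up, the work surface at z = 0. Lengths are in mm, angles in degrees, forces in N, time in s.
With the tool pointing down it reaches from about 300 to 850 mm from the base axis. Payload 4.2 kg.
Tool frame: the origin (TCP) lies on the centre line of the jaws, within the pads' length; the fingertips stand 8 mm ahead of it and the grasp point (between the pads) lies 11 mm behind it; z points along the fingers, y is the line along which they close (so a half turn about z gives the same grasp; the last joint's range is limited). The gripper opens to 91 mm and grips with 3 to 60 N. Pads are 32 mm wide; open, the fingers measure 118 mm over their backs; the gripper's body (76 mm by 178 mm) begins 60 mm behind the grasp point.
Start: joints at [-72.995, 18.312, 89.639, -0, 72.044, -1.146], TCP at [179.132, -546.404, 189.076] pointing down, gripper open.
Joint ranges: [-177.97, 177.97], [-48.28, 115.42], [12.27, 149.76], [-77.06, 257.06], [2.81, 150.46], [-146.56, 146.56]. Speed limits (degrees/s): [147.25, 147.25, 180, 180, 180, 180].

INTERFACE

Orientations are given as [roll, pitch, yaw] about the fixed x, y, z axes, in that order (R = Rz(yaw) Ry(pitch) Rx(roll)).
In Python, from workcell import telemetry, eyes, ticket gives the robot as it stands. The module is installed in compiled form; this text tells all that it offers.
- The arm moves only by the shell command python3 -m crank 'ROWS' [OPENING] [FORCE]. ROWS is JSON, a list of rows, each an object of numbers: "dx", "dy", "dz": the shift along the world's x, y, z normalised to -1 to 1, where 1 is 80 cm; "yaw": the turn about the world's z normalised to -1 to 1, where 1 is 5 degrees. A call has 1 to 10 rows; each row shifts and turns the commanded pose from where the row before left it; what a row does not reach is not made up. A row lasts 1/8 s, in which the tool goes at most 62.5 mm and 10.7 degrees, less where a joint would pass 70% of its speed; a pose out of reach is approached as far as the arm can. A call with a number of a shift or a turn outside -1 to 1 is refused whole. A call with a gripper value outside its range is refused whole. OPENING is the opening, from 0 (shut) to 1 (fully open), set as the call begins (- or left out, the last holds). The fingers move at their own pace and stop on an object; FORCE is the grip in N (left out, the last holds). Time passes only in rows, so rows that do not move let the fingers close. It gives the time, the measured TCP pose, the force, the opening and the grip force at its end, in the units of the state.
- telemetry.state(): the state, without advancing time (a new reading comes with each control period).
- eyes.grab_frame(name): name is "scene" or "top"; returns the picture (400x640x3 uint8, red, green, blue); there is no depth.
- eyes.calibration(name): a dict with "camera_matrix" (3x3 intrinsics, pixels), "world_from_camera" (4x4, takes a point from camera to world coordinates). Camera axes: x right, y down, z forward; pixel columns grow to the right and rows downward; lengths in mm; the calibration is good to about 2 mm. A picture is of the moment at which its call begins. calibration takes no time and is no camera call.
- ticket.job_done(): hands the job in; it is judged then, once.
The state is a dict: "time_s": time; "qpos": joint angles; "qvel": joint speeds; "effort": joint torques, N m; "ee_pos": TCP position; "ee_rot": TCP orientation; "force": force on the tool from outside, world axes, zero at the start; "torque": the same for the moment, N m; "gripper_width": finger opening in mm; "gripper_force": force on a finger pad.
Only numpy, scipy, OpenCV 4.12 (cv2) and the standard library are available. Lean on these libraries where they do the work, as an engineer would, in place of code of your own. Each camera call takes 0.05 s, during which the arm holds its last target. There are 200 camera calls.

TASK

Pick up the short square extension leg, squeeze both of its orange spring buttons flush and slide it nose first into the square tube held in the blue clamp, then push it on gently until both buttons pop out through the holes in the tube's sides. Leave it locked there and let go; do not force it or ram the tube, and leave the other things alone.

Things in the scene. Friction and masses are not known exactly. Their poses are not given: they have to be found in the camera images.
- leg: Loose extension leg, 0.25 kg: aluminium square tube 28 x 28 mm, 150 mm long, lying flat. Origin on its underside, below the middle of its two side buttons; +x along the leg to the nose, z up. Nose end at x = +70 mm: black round plug, tapering over its last 12 mm from 27.6 to 14 mm diameter; the full square ends at x = +56 mm. Flat black tail end at x = -80 mm.
- leg_mid (a point): Middle of the leg's section between the buttons, 14 mm above its underside; axes of the leg. The orange spring buttons stand 8 mm out of its two sides (44 mm over both): oblong, 30 mm along the leg (x = -15 to +15 mm), 12 mm high, centred in the side. Their ends are square to the leg, so standing out they cannot enter the tube.
- leg_tail (a point): Centre of the leg's flat tail end face (28 x 28 mm), a good place to push.
- clamp: Blue saddle clamp on a dark base plate, fixed. It holds a grey square tube level, mouth at its -x end. Origin on the counter; +x runs into the tube, whose axis is y = 0, z = 50 mm. Plate x = -30 to +120 mm, saddle x = 5 to 85 mm, top 84 mm. The mouth is somewhere between x = -142 and -82 mm: how far the tube sticks out is not reported, so find it by touch or sight.
- clamp_axis (a point): Point on the tube's axis above the clamp's origin; axes of the clamp. Tube: outside 39 x 39, bore 31 x 31 (1.5 mm play round the leg), wall 4, length 225 mm. In each side an oblong hole, 43 to 77 mm behind the mouth, 17 mm high: a button pops out when its middle is 58 to 62 mm behind the mouth, and then stops further pushing. Before that the leg slides at some 3 to 9 N.
- button_l (a joint): Button on the leg's +y side, m pushed in: 0 standing out, 0.0065 held in by the tube's bore, 0.008 flush. A finger anywhere on it sinks the whole button evenly (1 N to start, 3 N flush): squeezing only the tail half leaves the nose half free to enter the tube ahead of the fingers; once some is inside, the tube's wall keeps the button in.
- button_r (a joint): The same for the button on the leg's -y side.
- spool: solder spool with blue flanges, 54 mm diameter, 40 mm high, loose bystander; origin under its centre
- flux: round metal tin, 51 mm diameter, 24 mm high, loose bystander; origin under its centre
- glue: white glue bottle with a red nozzle, 36 mm diameter, 119 mm high, loose bystander; origin under its centre
- bearing: small ball bearing lying flat, 35 mm diameter, 11 mm high, loose bystander; origin under its centre
Mind the look-alikes: they are no part of the job. Leave any brown or pink look-alike of the leg alone.

How it is judged:
By the outcome, as a careful person would: the job done as asked, in the order asked, and still so for the second after the job is handed in, with the robot touching nothing.
It also fails if it takes over 72 s, if anything falls off the work surface, if the arm or the gripper's body presses on something with over 40 N, if the wrist force passes 120 N, or if a joint passes its speed limit or range.

## Working session

There is one attempt and no reset: what is moved stays moved. The work goes in short steps, Python scripts to look and compute and a shell command to move; the robot and the scene stay as the last step left them, time stands still between calls to the robot, and variables do not carry over. Pictures are saved under pics/ and viewed, at most 10 in all, crops included, and the job is handed in when it is done.

```bash
mkdir -p pics; python3 - <<'E'
from workcell import telemetry, eyes, ticket
import cv2, numpy as np
for n in("scene","top"):
    f=eyes.grab_frame(n); cv2.imwrite(f"pics/{n}0.png",f[:,:,::-1]); c=eyes.calibration(n)
    print(n,np.round(c["camera_matrix"],1).tolist(),np.round(c["world_from_camera"],3).tolist())
print(telemetry.state())
E
```

```text
scene [[363.7, 0.0, 317.0], [0.0, 363.7, 200.5], [0.0, 0.0, 1.0]] [[0.883, -0.329, 0.335, 294.44], [-0.469, -0.603, 0.646, -480.357], [-0.01, -0.727, -0.687, 674.478], [0.0, 0.0, 0.0, 1.0]]
top [[487.0, 0.0, 321.7], [0.0, 487.0, 197.0], [0.0, 0.0, 1.0]] [[0.009, -0.996, 0.086, 464.137], [-1.0, -0.009, -0.003, 50.237], [0.004, -0.086, -0.996, 1361.423], [0.0, 0.0, 0.0, 1.0]]
{'time_s': 0.1, 'qpos': array([-7.29933612e+01,  1.83465528e+01,  8.96987948e+01,  5.17324647e-04,
        7.20432348e+01, -1.14728110e+00]), 'qvel': array([ 0.09119001, -0.07843476, -0.17504723,  0.06876148, -0.09065935,
       -0.00461069]), 'effort': array([ 1.20993023e-03, -4.13331735e+01, -2.32509881e+01,  7.29811960e-02,
        4.21923527e-02, -6.84786278e-05]), 'ee_pos': array([ 179.00261556, -545.91945211,  188.32287665]), 'ee_rot': array([-1.79911445e+02, -2.26541955e-03,  1.81537582e+01]), 'force': array([ 0.00063506,  0.56362407, -0.61637451]), 'torque': array([-0.03576967,  0.0012241 ,  0.00052586]), 'gripper_force': 0.0, 'gripper_width': 91.31225807941446}
```

View pics/scene0.png

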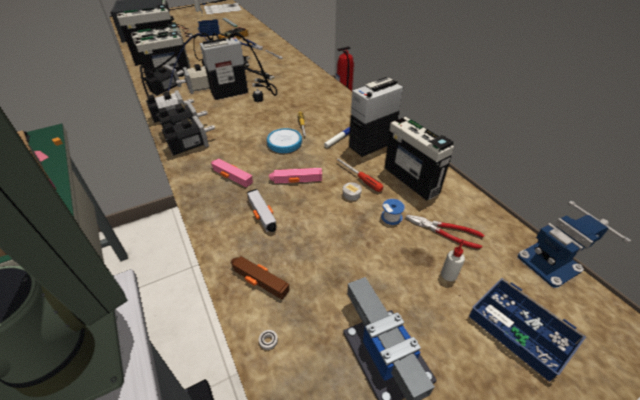

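View pics/top0.png

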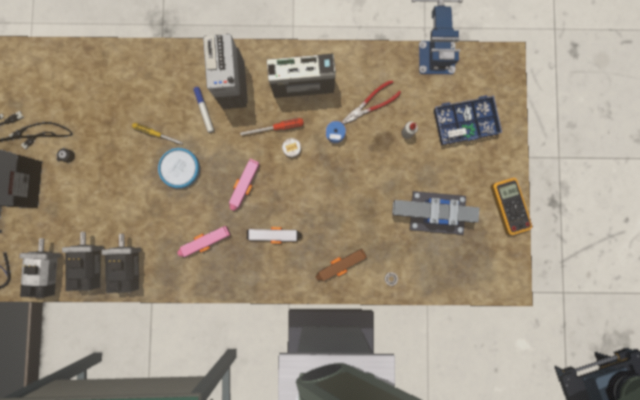

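The top view shows four candidates: a grey leg at (273,235), two pink ones at (205,242) and (244,184), and a brown one at (342,265). The grey aluminium one with the black ends and orange buttons fits the description, and its nose seems to point right (300,236). The tube runs (393,207)–(480,214) with its mouth at the left. I'll confirm this in an enlarged crop.

```bash
cat > h.py <<'E'
from workcell import telemetry, eyes, ticket
import cv2, numpy as np
def ray(n,u,v,z):
    c=eyes.calibration(n);K=np.array(c["camera_matrix"]);T=np.array(c["world_from_camera"])
    d=T[:3,:3]@np.linalg.solve(K,[u,v,1.]);o=T[:3,3];return (o+d*(z-o[2])/d[2])
def proj(n,p):
    c=eyes.calibration(n);K=np.array(c["camera_matrix"]);T=np.linalg.inv(np.array(c["world_from_camera"]))
    q=K@(T@np.r_[p,1])[:3];return q[:2]/q[2]
E
python3 - <<'E'
from h import *
t=cv2.imread("pics/top0.png");s=cv2.imread("pics/scene0.png")
a=cv2.resize(t[210:260,235:315],(640,400),interpolation=cv2.INTER_CUBIC)
b=cv2.resize(t[180:245,380:490],(400,236),interpolation=cv2.INTER_CUBIC)
c=cv2.resize(s[180:240,235:290],(200,218),interpolation=cv2.INTER_CUBIC)
d=cv2.resize(s[270:400,335:445],(200,236))
o=np.zeros((600,800,3),np.uint8)
o[:360,:576]=cv2.resize(a,(576,360));o[:218,590:790]=c;o[362:598,:400]=b;o[362:598,420:620]=d
cv2.imwrite("pics/crop.png",o)
E
```

```text
(no output)
```

View pics/crop.png

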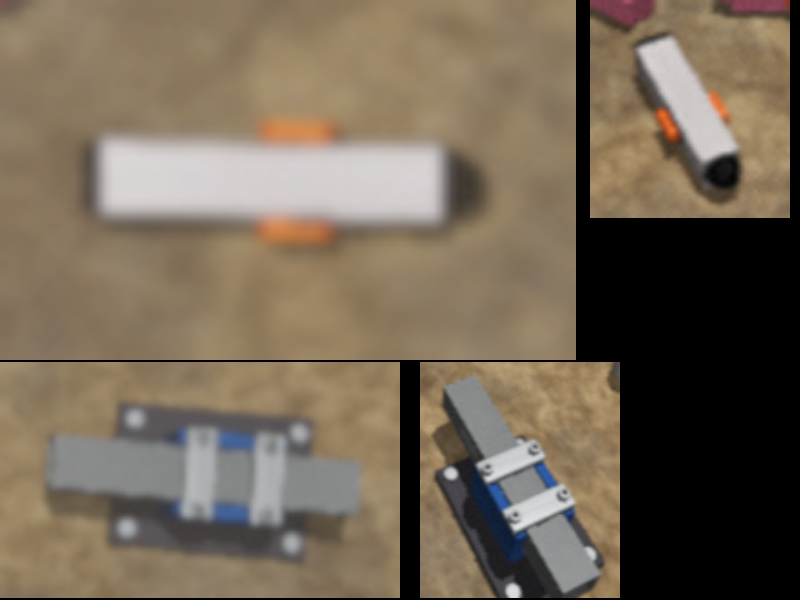

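The crop confirms it: grey leg, orange buttons, round black nose on the right (-y). The tube mouth is at the left end, top view about (393,207). Now measuring both precisely.

```bash
python3 - <<'E'
from h import *
t=cv2.imread("pics/top0.png");hsv=cv2.cvtColor(t,cv2.COLOR_BGR2HSV)
def cl(m,x0,x1,y0,y1):
    q=np.zeros(m.shape,bool);q[y0:y1,x0:x1]=1;return np.argwhere(m&q)[:,::-1].astype(float)
w=cl((hsv[...,1]<35)&(hsv[...,2]>130),240,310,222,248)
o=cl((hsv[...,1]>140)&(hsv[...,0]<15)&(hsv[...,2]>150),260,290,222,248)
print("leg px",w.mean(0),len(w),w.min(0),w.max(0),"orange",o.mean(0),len(o))
up=o[o[:,1]<235];lo=o[o[:,1]>=235];print(up.mean(0),lo.mean(0))
W=np.array([ray("top",*p,28) for p in w])[:,:2]
def ax(P):
    c=P.mean(0);v=np.linalg.svd(P-c,full_matrices=False)[2][0];return c,v if v[1]<0 else -v
c,v=ax(W);print("leg top centre",c,"yaw",np.degrees(np.arctan2(v[1],v[0])),"ext",((W-c)@v).min(),((W-c)@v).max())
O=np.array([(ray("top",*up.mean(0),14)+ray("top",*lo.mean(0),20-6))/2])[0];print("buttons mid",O,"along",(O[:2]-c)@v)
# tube: low-saturation greys, per-column mid of top face
g=(hsv[...,1]<40)&(hsv[...,2]>85)&(hsv[...,2]<175)
G=cl(g,385,430,192,232)
for x in range(388,432,3):
    y=G[G[:,0]==x][:,1];print(x,y.min() if len(y) else None,y.max() if len(y) else None,len(y),end="; ")
print()
for x in (390,391,392,393,394,395,396,400): print(x,t[208,x],hsv[208,x])
print([ (y,t[y,405].tolist()) for y in range(196,224)])
for bx,by in((135,418),(300,432),(127,527),(291,542)): print("bolt",ray("top",380+bx*.275,180+(by-362)*.2754,10))
E
```

```text
leg px [271.8540856  234.62062257] 514 [248. 229.] [296. 240.] orange [275.625 235.525] 40
[276.  227.5] [275.31818182 242.09090909]
leg top centre [474.99343528 181.15912445] yaw -91.13305520573087 ext -65.55536234476001 66.24375205608959
buttons mid [474.74396184 172.03861656  14.        ] along 9.123657709528171
388 None None 0; 391 None None 0; 394 201.0 214.0 14; 397 200.0 215.0 16; 400 200.0 215.0 16; 403 201.0 215.0 15; 406 201.0 215.0 15; 409 201.0 216.0 16; 412 199.0 229.0 25; 415 192.0 229.0 33; 418 192.0 229.0 32; 421 192.0 230.0 32; 424 193.0 230.0 30; 427 193.0 230.0 23; 430 None None 0; 
390 [ 97 129 149] [ 18  89 149]
391 [ 95 123 142] [ 18  84 142]
392 [105 121 133] [ 17  54 133]
393 [117 123 127] [ 18  20 127]
394 [121 124 124] [ 30   6 124]
395 [129 130 130] [ 30   2 130]
396 [137 137 136] [ 90   2 137]
400 [138 139 138] [ 60   2 139]
[(196, [94, 124, 145]), (197, [94, 124, 146]), (198, [93, 124, 145]), (199, [101, 127, 146]), (200, [113, 130, 142]), (201, [126, 133, 138]), (202, [136, 138, 138]), (203, [139, 139, 138]), (204, [138, 139, 137]), (205, [140, 140, 139]), (206, [140, 140, 139]), (207, [138, 139, 137]), (208, [139, 140, 139]), (209, [140, 140, 138]), (210, [138, 139, 137]), (211, [137, 137, 136]), (212, [139, 139, 138]), (213, [139, 139, 138]), (214, [134, 135, 135]), (215, [117, 120, 121]), (216, [88, 98, 105]), (217, [74, 91, 102]), (218, [72, 92, 104]), (219, [71, 91, 105]), (220, [72, 93, 106]), (221, [74, 95, 108]), (222, [80, 103, 118]), (223, [91, 118, 136])]
bolt [ 587.78698302 -219.96418345   10.        ]
bolt [ 578.19275706 -346.43628975   10.        ]
bolt [ 504.13935857 -213.20949302   10.        ]
bolt [ 493.85399828 -338.23662407   10.        ]
```

```bash
python3 - <<'E'
from h import *
t=cv2.imread("pics/top0.png").astype(float)
d=t[...,2]-t[...,0]   # r-b : ~50 wood, ~0 tube, ~30 shadow
def cross(a,lvl):
    for i in range(len(a)-1):
        if (a[i]-lvl)*(a[i+1]-lvl)<=0: return i+(a[i]-lvl)/(a[i]-a[i+1])
P=[];Lo=[];Up=[]
for x in list(range(396,410))+list(range(470,477)):
    u=cross(d[190:210,x],25); y0=208 if x<420 else 214
    l=cross(d[y0:y0+14,x],15)
    if u is None or l is None: continue
    Up.append(ray("top",x,190+u,69.5)[:2]);Lo.append(ray("top",x,y0+l,69.5)[:2])
    print(x,190+u,y0+l,np.round(np.linalg.norm(Up[-1]-Lo[-1]),1),end=" | ")
Up=np.array(Up);Lo=np.array(Lo);M=(Up+Lo)/2
for n,A in(("up",Up),("lo",Lo),("mid",M)):
    k=np.polyfit(A[:,1],A[:,0],1);print(n,"x=%.4f*y+%.2f"%tuple(k),"yaw",-90-np.degrees(np.arctan(k[0])), "x at y=-180",np.polyval(k,-180))
for y in range(203,213,2):
    r=d[y,386:400];c=386+cross(r,25);print("mouth",y,c,ray("top",c,y,69.5)[:2])
print("rear",[ (y,ray("top",470+cross(d[y,470:488],20),y,69.5)[:2]) for y in (210,213)])
# scene check of leg: orange
s=cv2.imread("pics/scene0.png");h=cv2.cvtColor(s,cv2.COLOR_BGR2HSV)
m=((h[...,1]<40)&(h[...,2]>120)).astype(np.uint8);m[:,:240]=0;m[:,285:]=0;m[:185]=0;m[235:]=0
q=np.argwhere(m)[:,::-1];print("scene leg",q.mean(0),"pred",proj("scene",[475,181,28]),proj("scene",[475,116,28]),proj("scene",[475,247,28]))
E
python3 -m crank '[{}]' 1 20
```

```text
396 199.5 215.0 41.3 | 397 199.61111111111111 215.0 41.0 | 398 199.65 215.14285714285714 41.3 | 399 199.7 215.08333333333334 41.0 | 400 199.66666666666666 215.26666666666668 41.6 | 401 199.76190476190476 215.41666666666666 41.7 | 402 199.89473684210526 215.58333333333334 41.8 | 403 200.0 215.66666666666666 41.7 | 404 200.125 215.76923076923077 41.7 | 405 200.23529411764707 215.84615384615384 41.6 | 406 200.31578947368422 215.85714285714286 41.4 | 407 200.44444444444446 216.07692307692307 41.6 | 408 200.5 216.08333333333334 41.5 | 409 200.57894736842104 216.33333333333334 42.0 | 470 206.1764705882353 222.0 42.1 | 471 206.22222222222223 222.1818181818182 42.5 | 472 206.3684210526316 222.1818181818182 42.1 | 473 206.5263157894737 222.25 41.8 | 474 206.66666666666666 221.91666666666666 40.6 | 475 206.75 221.66666666666666 39.7 | 476 206.76190476190476 221.52941176470588 39.3 | up x=0.0830*y+583.76 yaw -94.74448940649134 x at y=-180 568.8234479691706
lo x=0.0811*y+541.92 yaw -94.63913161228263 x at y=-180 527.3106891431403
mid x=0.0821*y+562.84 yaw -94.69190167406087 x at y=-180 548.0669688630225
mouth 203 392.55 [ 561.47624945 -142.46551778]
mouth 205 392.3809523809524 [ 556.13708018 -141.99732612]
mouth 207 392.3 [ 550.8039009 -141.7638585]
mouth 209 392.05263157894734 [ 545.47036996 -141.08793832]
mouth 211 391.85 [ 540.14174476 -140.53144353]
rear [(210, array([ 544.95717671, -371.31061394])), (213, array([ 536.9665055 , -370.85063711]))]
scene leg [260.94320988 206.8691358 ] pred [260.78685075 205.22096541] [270.59880167 221.47049565] [251.68915988 190.15431821]validation failed for argument at $[0]...
```

Estimates:
- Leg origin: (474.8, 172), nose yaw -91.1°.
- Tube axis: x = 541.1 + 0.082(y + 279.5), yaw about -94.7°, mouth at y ≈ -147.

I'll grip at leg x = -22, which is the point (475, 194), with tool yaw 88.9°.

```bash
python3 -m crank '[{"dx":0.026,"dy":0.06,"dz":0,"yaw":1},{"dx":0.026,"dy":0.06,"dz":0,"yaw":1},{"dx":0.026,"dy":0.06,"dz":0,"yaw":1},{"dx":0.026,"dy":0.06,"dz":0,"yaw":1},{"dx":0.026,"dy":0.06,"dz":0,"yaw":1},{"dx":0.026,"dy":0.06,"dz":0,"yaw":1},{"dx":0.026,"dy":0.06,"dz":0,"yaw":1},{"dx":0.026,"dy":0.06,"dz":0,"yaw":1},{"dx":0.026,"dy":0.06,"dz":0,"yaw":1},{"dx":0.026,"dy":0.06,"dz":0,"yaw":1}]' 1 20
```

```text
time_s: 1.35
ee_pos: [387.4, -64.7, 189.0]
ee_rot: [180.0, 0.0, 68.3]
force: [1.1, 0.6, 0.1]
gripper_width: 91.4
gripper_force: 0.0
```

```bash
python3 -m crank '[{"dx":0.018,"dy":0.054,"dz":0,"yaw":0.7},{"dx":0.018,"dy":0.054,"dz":0,"yaw":0.7},{"dx":0.018,"dy":0.054,"dz":0,"yaw":0.7},{"dx":0.018,"dy":0.054,"dz":0,"yaw":0.7},{"dx":0.018,"dy":0.054,"dz":0,"yaw":0.7},{"dx":0.018,"dy":0.054,"dz":0,"yaw":0.6},{"dx":0,"dy":0,"dz":-0.05,"yaw":0},{"dx":0,"dy":0,"dz":-0.05,"yaw":0},{"dx":0,"dy":0,"dz":0,"yaw":0}]'
```

```text
time_s: 2.48
ee_pos: [470.9, 191.9, 106.3]
ee_rot: [-179.6, 0.2, 88.7]
force: [-0.3, 0.6, 0.1]
gripper_width: 91.5
gripper_force: 0.0
```

```bash
python3 - <<'E'
from h import *
f=eyes.grab_frame("top")[:,:,::-1];g=eyes.grab_frame("scene")[:,:,::-1]
s=telemetry.state();print(s["ee_pos"],s["ee_rot"])
o=np.hstack([cv2.resize(f[205:265,235:315],(400,300)),cv2.resize(g[140:245,190:330],(400,300))])
cv2.imwrite("pics/pre.png",o)
E
```

```text
[474.05075811 192.9462926  109.81927564] [ 1.79957257e+02 -1.70542698e-02  8.86446469e+01]
```

View pics/pre.png

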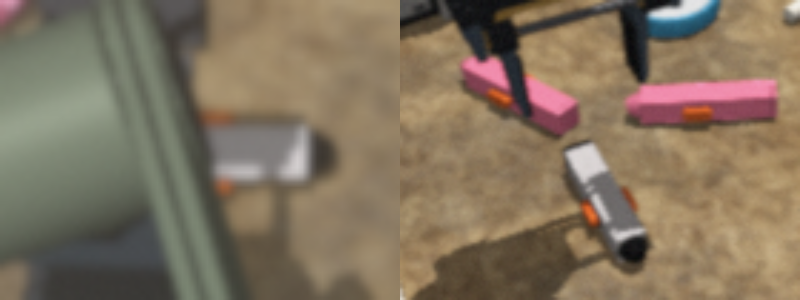

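The gripper straddles the leg's tail half, and the pink look-alikes are clear of the fingers. Descending.

```bash
python3 -m crank '[{"dx":0.001,"dy":0.001,"dz":-0.04,"yaw":0},{"dx":0,"dy":0,"dz":-0.04,"yaw":0},{"dx":0,"dy":0,"dz":-0.03,"yaw":0},{"dx":0,"dy":0,"dz":-0.012,"yaw":0},{"dx":0,"dy":0,"dz":0,"yaw":0},{"dx":0,"dy":0,"dz":0,"yaw":0}]'
```

```text
time_s: 3.32
ee_pos: [475.5, 194.0, 12.9]
ee_rot: [179.8, -0.1, 88.6]
force: [0.2, -0.4, 0.4]
gripper_width: 91.1
gripper_force: 0.0
```

```bash
python3 -m crank '[{"dx":0,"dy":0},{"dx":0,"dy":0},{"dx":0,"dy":0},{"dx":0,"dy":0},{"dx":0,"dy":0},{"dx":0,"dy":0},{"dx":0,"dy":0},{"dx":0,"dy":0}]' 0 25
```

```text
validation failed for argument at $[0]...
```

```bash
python3 -m crank '[{"dx":0,"dy":0,"dz":0,"yaw":0},{"dx":0,"dy":0,"dz":0,"yaw":0},{"dx":0,"dy":0,"dz":0,"yaw":0},{"dx":0,"dy":0,"dz":0,"yaw":0},{"dx":0,"dy":0,"dz":0,"yaw":0},{"dx":0,"dy":0,"dz":0,"yaw":0},{"dx":0,"dy":0,"dz":0,"yaw":0},{"dx":0,"dy":0,"dz":0,"yaw":0}]' 0 25; python3 -c "
from h import *
print(telemetry.state()['gripper_width'])"
```

```text
time_s: 4.32
ee_pos: [474.3, 193.6, 11.5]
ee_rot: [180.0, 0.0, 88.7]
force: [0.4, 0.3, 0.1]
gripper_width: 14.0
gripper_force: 0.0
14.040625130821477
```

```bash
python3 - <<'E'
from h import *
f=eyes.grab_frame("top")[:,:,::-1];g=eyes.grab_frame("scene")[:,:,::-1]
s=telemetry.state();print(s["gripper_width"],s["gripper_force"],s["time_s"])
o=np.hstack([cv2.resize(f[205:265,235:315],(400,300)),cv2.resize(g[140:245,190:330],(400,300))])
cv2.imwrite("pics/grip.png",o)
E
```

```text
6.267619973268801 0.0 4.425
```

View pics/grip.png

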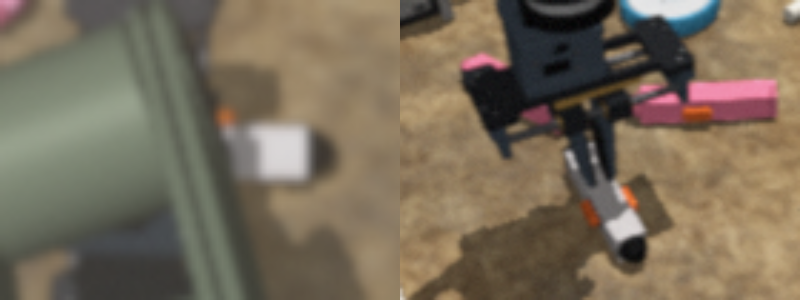

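```bash
python3 - <<'E'
from h import *
for z in (102,115,130,145):
    P=[proj("scene",[474+sx*52,193+sy*16,z]) for sx in(-1,1) for sy in (-1,1)]
    print("pre",z,[np.round(((p-[190,140])*2.857+[400,0])).astype(int).tolist() for p in P])
for z in (4,15,29,40):
    P=[proj("scene",[474+sx*9,193.5+sy*16,z]) for sx in(-1,1) for sy in (-1,1)]
    print("now",z,[np.round(((p-[190,140])*2.857+[400,0])).astype(int).tolist() for p in P])
s=telemetry.state();print({k:np.round(v,2) for k,v in s.items()})
E
```

```text
pre 102 [[534, 146], [521, 124], [649, 108], [635, 87]]
pre 115 [[531, 135], [519, 112], [648, 96], [633, 76]]
pre 130 [[528, 121], [516, 99], [646, 82], [632, 62]]
pre 145 [[525, 106], [513, 84], [645, 68], [630, 48]]
now 4 [[596, 211], [584, 190], [615, 205], [602, 183]]
now 15 [[595, 203], [582, 181], [614, 196], [601, 175]]
now 29 [[593, 192], [580, 170], [612, 185], [599, 164]]
now 40 [[592, 183], [579, 161], [611, 176], [597, 155]]
{'time_s': np.float64(4.42), 'qpos': array([ 20.92,  23.3 , 111.51,  -0.  ,  45.18,  22.27]), 'qvel': array([ 0.09, -0.03,  0.05, -0.03, -0.05,  0.03]), 'effort': array([  0.  , -39.3 , -16.62,   0.06,   0.  ,   0.  ]), 'ee_pos': array([474.34, 193.61,  11.47]), 'ee_rot': array([180.  ,  -0.  ,  88.65]), 'force': array([ 0.3 , -0.03, -0.77]), 'torque': array([ 0.01, -0.07,  0.06]), 'gripper_force': np.float64(0.0), 'gripper_width': np.float64(6.27)}
```

The fingers closed just above the leg's top face instead of around it, at scene crop (600,190). In the pre-grasp picture the tips also sat about 28 mm higher than the reported z. I'll open and lower in small steps with force checks, using the counter as the height reference.

```bash
python3 -m crank '[{"dx":0,"dy":0,"dz":0.012,"yaw":0},{"dx":0,"dy":0,"dz":0,"yaw":0},{"dx":0,"dy":0,"dz":0,"yaw":0},{"dx":0,"dy":0,"dz":0,"yaw":0},{"dx":0,"dy":0,"dz":0,"yaw":0},{"dx":0,"dy":0,"dz":0,"yaw":0},{"dx":0,"dy":0,"dz":0,"yaw":0},{"dx":0,"dy":0,"dz":0,"yaw":0},{"dx":0,"dy":0,"dz":0,"yaw":0}]' 1 25;  python3 - <<'E'
from h import *
f=eyes.grab_frame("top")[:,:,::-1];g=eyes.grab_frame("scene")[:,:,::-1]
o=cv2.resize(g[150:240,200:320],(800,600),interpolation=cv2.INTER_CUBIC)
cv2.imwrite("pics/open.png",o)
for z in (0,15,30,45):
    P=[proj("scene",[474+sx*46,193.6+sy*16,z+13]) for sx in(-1,1) for sy in (-1,1)]
    print("off",z,[np.round((p-[200,150])*6.667).astype(int).tolist() for p in P])
E
```

```text
time_s: 5.55
ee_pos: [474.3, 193.6, 21.1]
ee_rot: [180.0, 0.0, 88.7]
force: [-0.5, -0.7, 0.0]
gripper_width: 90.7
gripper_force: 0.0
off 0 [[298, 443], [270, 391], [520, 363], [488, 314]]
off 15 [[292, 415], [264, 363], [517, 335], [484, 287]]
off 30 [[286, 387], [258, 335], [513, 307], [481, 258]]
off 45 [[280, 358], [251, 306], [510, 278], [477, 229]]
```

View pics/open.png

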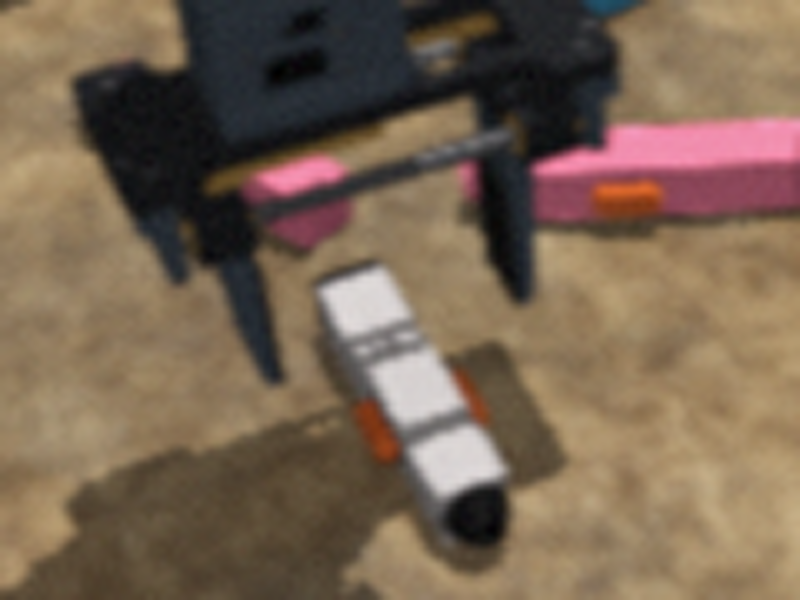

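The open fingers straddle the leg, but the tips at (275,380) and (522,300) match a height about 30 mm above the reported one. Lowering carefully with force checks.

```bash
python3 -m crank '[{"dx":0,"dy":0,"dz":-0.012,"yaw":0},{"dx":0,"dy":0,"dz":-0.01,"yaw":0},{"dx":0,"dy":0,"dz":0,"yaw":0},{"dx":0,"dy":0,"dz":0,"yaw":0}]'; python3 -m crank '[{"dx":0,"dy":0,"dz":-0.005,"yaw":0},{"dx":0,"dy":0,"dz":-0.005,"yaw":0},{"dx":0,"dy":0,"dz":0,"yaw":0},{"dx":0,"dy":0,"dz":0,"yaw":0}]'
```

```text
time_s: 6.15
ee_pos: [474.4, 193.6, 3.4]
ee_rot: [-180.0, 0.0, 88.7]
force: [0.2, -0.2, 0.5]
gripper_width: 91.0
gripper_force: 0.0
time_s: 6.65
ee_pos: [474.4, 193.6, -4.5]
ee_rot: [180.0, 0.0, 88.7]
force: [0.2, -0.6, -0.5]
gripper_width: 90.8
gripper_force: 0.0
```

```bash
python3 -m crank '[{"dx":0,"dy":0,"dz":-0.005,"yaw":0},{"dx":0,"dy":0,"dz":-0.005,"yaw":0},{"dx":0,"dy":0,"dz":0,"yaw":0},{"dx":0,"dy":0,"dz":0,"yaw":0}]'; python3 -m crank '[{"dx":0,"dy":0,"dz":-0.0025,"yaw":0},{"dx":0,"dy":0,"dz":-0.0025,"yaw":0},{"dx":0,"dy":0,"dz":0,"yaw":0},{"dx":0,"dy":0,"dz":0,"yaw":0}]'
```

```text
time_s: 7.15
ee_pos: [474.3, 193.6, -12.6]
ee_rot: [-180.0, 0.0, 88.7]
force: [0.0, -0.7, -0.1]
gripper_width: 91.0
gripper_force: 0.0
time_s: 7.65
ee_pos: [474.3, 193.6, -16.5]
ee_rot: [180.0, 0.0, 88.6]
force: [0.1, -0.5, 0.2]
gripper_width: 91.1
gripper_force: 0.0
```

```bash
for i in 1 2; do :; done; python3 -m crank '[{"dx":0,"dy":0,"dz":-0.0025,"yaw":0},{"dx":0,"dy":0,"dz":0,"yaw":0},{"dx":0,"dy":0,"dz":0,"yaw":0}]'|grep -E 'pos|force'; python3 -m crank '[{"dx":0,"dy":0,"dz":-0.0025,"yaw":0},{"dx":0,"dy":0,"dz":0,"yaw":0},{"dx":0,"dy":0,"dz":0,"yaw":0}]'|grep -E 'pos|force'; python3 - <<'E'
from h import *
g=eyes.grab_frame("scene")[:,:,::-1]
cv2.imwrite("pics/low.png",cv2.resize(g[150:240,200:320],(800,600),interpolation=cv2.INTER_CUBIC))
E
```

```text
ee_pos: [474.3, 193.6, -18.5]
force: [-0.2, -0.5, -0.3]
gripper_force: 0.0
ee_pos: [474.3, 193.6, -20.6]
force: [0.2, -0.9, -0.5]
gripper_force: 0.0
```

View pics/low.png

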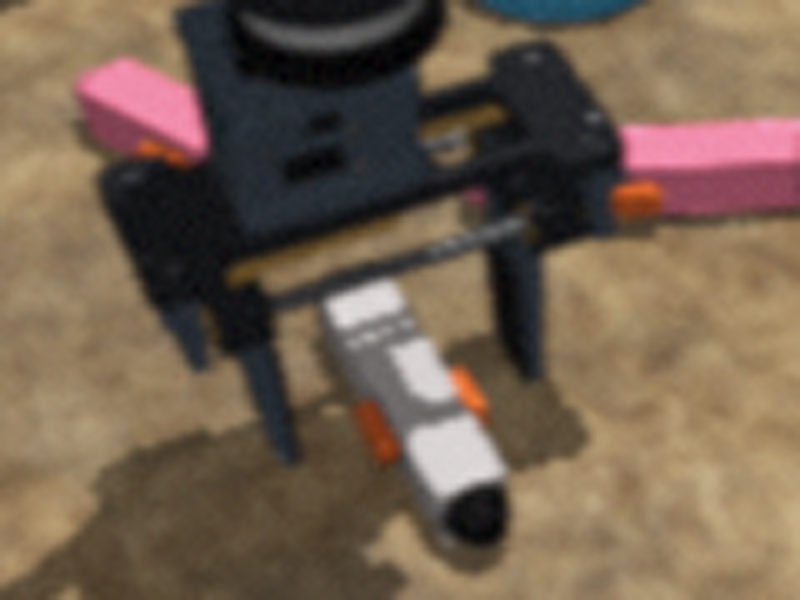

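The tips are now just above the counter at (290,460) and (530,380), so z is really about 32 mm above what's reported. The fingers straddle the leg at the buttons' tail side. Closing.

```bash
python3 -c "
from h import *
for u,v in((290,460),(530,380)):
  for z in (2,5): print(ray('scene',200+u/6.667,150+v/6.667,z))"; python3 -m crank '[{"dx":0,"dy":0,"dz":0,"yaw":0},{"dx":0,"dy":0,"dz":0,"yaw":0},{"dx":0,"dy":0,"dz":0,"yaw":0},{"dx":0,"dy":0,"dz":0,"yaw":0},{"dx":0,"dy":0,"dz":0,"yaw":0},{"dx":0,"dy":0,"dz":0,"yaw":0},{"dx":0,"dy":0,"dz":0,"yaw":0},{"dx":0,"dy":0,"dz":0,"yaw":0}]' 0 25
```

```text
[424.47612656 181.29076707   2.        ]
[423.89601899 178.33908355   5.        ]
[523.36979192 177.5191842    2.        ]
[522.34850854 174.58432614   5.        ]
time_s: 9.45
ee_pos: [474.4, 193.6, -20.5]
ee_rot: [180.0, -0.0, 88.7]
force: [-0.5, -0.2, -1.1]
gripper_width: 27.9
gripper_force: 25.0
```

Gripped at 27.9 mm with the buttons flush. Lifting 36 mm, then moving to the approach pose in front of the mouth.

```bash
python3 -m crank '[{"dx":0,"dy":0,"dz":0.015,"yaw":0},{"dx":0,"dy":0,"dz":0.015,"yaw":0},{"dx":0,"dy":0,"dz":0.015,"yaw":0},{"dx":0.018,"dy":-0.045,"dz":0,"yaw":-0.11},{"dx":0.018,"dy":-0.045,"dz":0,"yaw":-0.11},{"dx":0.018,"dy":-0.045,"dz":0,"yaw":-0.11},{"dx":0.018,"dy":-0.045,"dz":0,"yaw":-0.11},{"dx":0.018,"dy":-0.045,"dz":0,"yaw":-0.11},{"dx":0.018,"dy":-0.045,"dz":0,"yaw":-0.11},{"dx":0,"dy":0,"dz":0,"yaw":0}]'; python3 -m crank '[{"dx":0,"dy":0,"dz":0,"yaw":0},{"dx":0,"dy":0,"dz":0,"yaw":0}]'; python3 - <<'E'
from h import *
f=eyes.grab_frame("top")[:,:,::-1];g=eyes.grab_frame("scene")[:,:,::-1]
cv2.imwrite("pics/t1.png",f);cv2.imwrite("pics/s1.png",g)
o=np.vstack([cv2.resize(f[185:235,350:450],(600,300),interpolation=cv2.INTER_CUBIC),cv2.resize(g[225:325,290:490],(600,300),interpolation=cv2.INTER_CUBIC)])
cv2.imwrite("pics/app.png",o)
E
```

```text
time_s: 10.7
ee_pos: [562.1, -24.6, 16.3]
ee_rot: [179.9, 0.0, 85.2]
force: [-1.1, 0.4, -1.8]
gripper_width: 27.9
gripper_force: 25.0
time_s: 10.95
ee_pos: [560.2, -21.5, 15.6]
ee_rot: [-180.0, -0.0, 85.4]
force: [-0.1, -0.8, -3.2]
gripper_width: 28.1
gripper_force: 25.0
```

View pics/app.png

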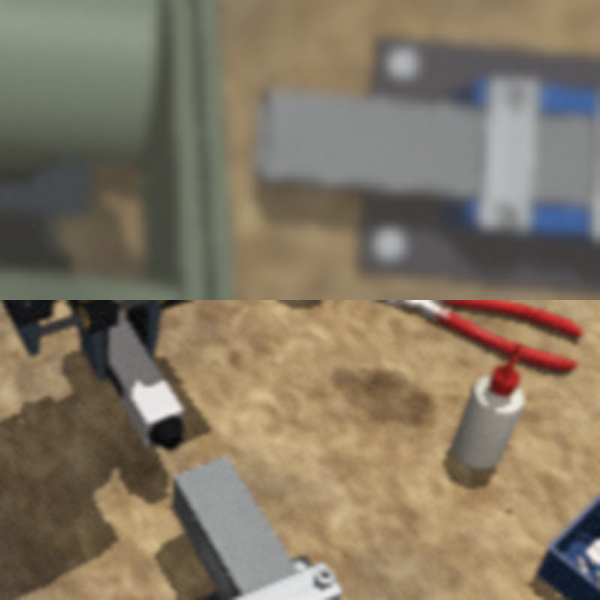

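The leg is in the jaws with no orange showing, so the buttons are squeezed. The nose at (165,430) is short of the mouth at (175–228, 460–485). Checking alignment in the scene view before inserting.

```bash
python3 - <<'E'
from h import *
print("tube corners",*[np.round(ray("scene",u,v,69.5),1) for u,v in((348.3,286.3),(366,278.3))])
print("leg corners",*[np.round(ray("scene",u,v,z),1) for z in(60,64,68) for u,v in((340,265.7),(350.7,258.3))])
s=telemetry.state();p=s["ee_pos"];yaw=np.radians(s["ee_rot"][2]-180);u=np.array([np.cos(yaw),np.sin(yaw)]);n=np.array([-u[1],u[0]])
o=p[:2]+21.6*u;print(p,s["ee_rot"],"origin",o,"nose sq",o+56*u,"nose",o+70*u)
c=o+56*u
for z in (60,64,68): print(z,[np.round(proj("scene",[*(c+k*14*n),z]),1) for k in(-1,1)])
um=np.radians(-94.7);um=np.array([np.cos(um),np.sin(um)]);nm=np.array([-um[1],um[0]]);m=np.array([552,-147.])
print("mouth pred",[np.round(proj("scene",[*(m+k*19.5*nm),69.5]),1) for k in(-1,1)])
print("lateral of nose/origin vs axis",(c-m)@nm,(o-m)@nm,"nose to mouth",(m-o)@um-70)
E
```

```text
tube corners [ 529.1 -154.2   69.5] [ 569.5 -155.    69.5]
leg corners [543.7 -98.6  60. ] [573.2 -92.8  60. ] [ 542.1 -101.    64. ] [571.4 -95.4  64. ] [ 540.5 -103.5   68. ] [569.6 -97.9  68. ]
[560.36364988 -21.51246429  15.60927633] [-1.79990937e+02 -4.87198698e-03  8.54249398e+01] origin [558.64072507 -43.04364006] nose sq [554.17388298 -98.86520688] nose [ 553.05717246 -112.82059858]
60 [array([338.3, 266.1]), array([350.4, 261.7])]
64 [array([338.4, 264.9]), array([350.5, 260.5])]
68 [array([338.4, 263.7]), array([350.6, 259.3])]
mouth pred [array([347.4, 282.2]), array([365. , 275.5])]
lateral of nose/origin vs axis -1.777520108676872 -1.8996342153401113 nose to mouth 34.15092602175204
```

```bash
python3 - <<'E'
from h import *
s=cv2.imread("pics/s1.png")
for r in(254,257,260): print("leg",r,[(x,*s[r,x].tolist()) for x in range(331,355)])
for r in(290,300,308): print("tube",r,[(x,*s[r,x].tolist()) for x in list(range(346,356))+list(range(366,382))])
E
```

```text
leg 254 [(331, 79, 78, 81), (332, 101, 99, 103), (333, 128, 130, 133), (334, 177, 177, 183), (335, 218, 219, 224), (336, 227, 228, 231), (337, 221, 223, 228), (338, 216, 216, 221), (339, 215, 216, 221), (340, 220, 220, 224), (341, 222, 225, 230), (342, 227, 228, 231), (343, 229, 229, 232), (344, 227, 228, 231), (345, 214, 215, 221), (346, 167, 173, 182), (347, 98, 115, 127), (348, 63, 86, 101), (349, 61, 87, 102), (350, 75, 103, 120), (351, 88, 125, 147), (352, 101, 143, 171), (353, 108, 149, 177), (354, 110, 151, 177)]
leg 257 [(331, 73, 72, 76), (332, 86, 86, 89), (333, 124, 126, 129), (334, 187, 188, 194), (335, 223, 222, 229), (336, 229, 231, 233), (337, 228, 228, 232), (338, 227, 227, 230), (339, 229, 229, 232), (340, 229, 230, 232), (341, 227, 228, 232), (342, 229, 230, 233), (343, 228, 229, 232), (344, 227, 227, 231), (345, 227, 228, 231), (346, 228, 229, 232), (347, 213, 215, 221), (348, 166, 170, 179), (349, 96, 110, 122), (350, 59, 82, 97), (351, 64, 88, 104), (352, 75, 103, 122), (353, 97, 131, 157), (354, 114, 155, 181)]
leg 260 [(331, 78, 84, 91), (332, 84, 86, 90), (333
[... 1445 characters left out ...]
 154, 153, 151), (376, 152, 152, 150), (377, 150, 153, 149), (378, 149, 150, 149), (379, 141, 149, 151), (380, 125, 146, 158), (381, 113, 146, 168)]
tube 308 [(346, 55, 77, 94), (347, 59, 80, 95), (348, 57, 77, 95), (349, 57, 78, 93), (350, 56, 79, 95), (351, 55, 76, 94), (352, 54, 75, 91), (353, 57, 77, 92), (354, 58, 73, 83), (355, 56, 61, 65), (366, 157, 156, 153), (367, 155, 156, 152), (368, 155, 155, 152), (369, 158, 158, 154), (370, 155, 156, 154), (371, 156, 154, 151), (372, 154, 155, 151), (373, 157, 156, 154), (374, 155, 154, 152), (375, 155, 155, 152), (376, 157, 157, 156), (377, 154, 154, 151), (378, 152, 152, 149), (379, 152, 151, 149), (380, 152, 153, 150), (381, 152, 151, 149)]
```

```bash
python3 - <<'E'
from h import *
s=cv2.imread("pics/s1.png").astype(float)
a=np.radians(-94.7);u=np.array([np.cos(a),np.sin(a)]);n=np.array([-u[1],u[0]]);m=np.array([552,-147.])
def cr(v,x0,lvl):
    i=np.flatnonzero((v[:-1]-lvl)*(v[1:]-lvl)<=0)[0];return x0+i+(v[i]-lvl)/(v[i]-v[i+1])
for nm,z,rows in(("leg",64,range(250,262)),("tube",69.5,range(288,303))):
    L=[];R=[]
    for r in rows:
        try:
            if nm=="leg":
                l=cr(s[r,328:340,0],328,150);k=cr(s[r,343:356,0],343,145)
            else:
                l=cr(s[r,349:364,0],349,105);d=s[r,368:388,2]-s[r,368:388,0];k=cr(d,368,27)
        except IndexError: continue
        L.append(((ray("scene",l,r,z)[:2]-m)@n,(ray("scene",l,r,z)[:2]-m)@u));R.append(((ray("scene",k,r,z)[:2]-m)@n,(ray("scene",k,r,z)[:2]-m)@u))
    L=np.array(L);R=np.array(R)
    for q,A in(("L",L),("R",R)): print(nm,q,np.round(A[:,0],1), "slope deg",round(np.degrees(np.polyfit(A[:,1],A[:,0],1)[0]),1),"s",np.round(A[[0,-1],1]))
    print(nm,"centre",(np.median(L[:,0])+np.median(R[:,0]))/2,"width",np.median(R[:,0])-np.median(L[:,0]))
E
```

```text
leg L [ -8.6 -10.6 -13.  -14.3 -15.5 -16.5 -16.8 -16.6 -16.8 -16.7] slope deg -19.2 s [-82. -59.]
leg R [11.6 11.8 11.8 11.5 12.  12.1 11.7 12.  12.  11.2] slope deg -0.0 s [-73. -47.]
leg centre -2.0864311813954135 width 27.767881711373267
tube L [-20.9 -20.9 -20.6 -20.8 -20.6 -21.  -20.9 -20.5 -20.8 -20.9 -21.  -20.8
 -21.  -35.5 -20.4] slope deg -4.7 s [14. 47.]
tube R [18.8 18.7 18.6 18.4 18.  18.4 18.4 18.1 18.5 18.5 18.3 18.4 18.2 18.2
 18. ] slope deg -0.8 s [31. 64.]
tube centre -1.2434233094996117 width 39.23183529710711
```

The leg sits about 1.4 mm low in x relative to the tube axis, and its yaw is fine. Correcting that and advancing to the mouth.

```bash
python3 -m crank '[{"dx":0.00175,"dy":0,"dz":0,"yaw":0},{"dx":-0.0008,"dy":-0.01,"dz":0,"yaw":0},{"dx":-0.0008,"dy":-0.01,"dz":0,"yaw":0},{"dx":-0.0008,"dy":-0.01,"dz":0,"yaw":0},{"dx":-0.0008,"dy":-0.01,"dz":0,"yaw":0},{"dx":0,"dy":0,"dz":0,"yaw":0}]'; python3 -m crank '[{"dx":-0.0004,"dy":-0.005,"dz":0,"yaw":0},{"dx":-0.0004,"dy":-0.005,"dz":0,"yaw":0},{"dx":-0.0004,"dy":-0.005,"dz":0,"yaw":0},{"dx":0,"dy":0,"dz":0,"yaw":0}]'; python3 -m crank '[{"dx":-0.0004,"dy":-0.005,"dz":0,"yaw":0},{"dx":-0.0004,"dy":-0.005,"dz":0,"yaw":0},{"dx":0,"dy":0,"dz":0,"yaw":0}]'
```

```text
time_s: 11.8
ee_pos: [559.5, -55.2, 15.5]
ee_rot: [180.0, 0.0, 85.3]
force: [0.2, 0.5, -2.7]
gripper_width: 27.9
gripper_force: 25.0
time_s: 12.3
ee_pos: [558.6, -66.6, 15.5]
ee_rot: [180.0, 0.0, 85.3]
force: [0.8, 0.1, -2.3]
gripper_width: 28.2
gripper_force: 25.0
time_s: 12.68
ee_pos: [558.0, -74.7, 15.5]
ee_rot: [180.0, 0.0, 85.3]
force: [0.5, 0.4, -2.9]
gripper_width: 27.9
gripper_force: 25.0
```

The nose is inside without contact. Continuing gently.

```bash
python3 -m crank '[{"dx":-0.0004,"dy":-0.005,"dz":0,"yaw":0},{"dx":-0.0004,"dy":-0.005,"dz":0,"yaw":0},{"dx":-0.0004,"dy":-0.005,"dz":0,"yaw":0},{"dx":0,"dy":0,"dz":0,"yaw":0}]'; python3 -m crank '[{"dx":-0.0004,"dy":-0.005,"dz":0,"yaw":0},{"dx":-0.0004,"dy":-0.005,"dz":0,"yaw":0},{"dx":-0.0004,"dy":-0.005,"dz":0,"yaw":0},{"dx":0,"dy":0,"dz":0,"yaw":0}]'; python3 -m crank '[{"dx":-0.0004,"dy":-0.005,"dz":0,"yaw":0},{"dx":-0.0004,"dy":-0.005,"dz":0,"yaw":0},{"dx":0,"dy":0,"dz":0,"yaw":0}]'
```

```text
time_s: 13.18
ee_pos: [557.0, -86.7, 15.5]
ee_rot: [180.0, -0.0, 85.3]
force: [0.1, -0.3, -2.7]
gripper_width: 27.7
gripper_force: 25.0
time_s: 13.68
ee_pos: [556.0, -98.7, 15.5]
ee_rot: [180.0, 0.0, 85.3]
force: [0.3, -0.4, -3.1]
gripper_width: 27.9
gripper_force: 25.0
time_s: 14.05
ee_pos: [555.4, -106.7, 15.5]
ee_rot: [180.0, 0.0, 85.3]
force: [-0.9, -0.1, -2.1]
gripper_width: 27.6
gripper_force: 25.0
```

```bash
python3 -m crank '[{"dx":-0.0004,"dy":-0.005,"dz":0,"yaw":0},{"dx":-0.0004,"dy":-0.005,"dz":0,"yaw":0},{"dx":-0.0004,"dy":-0.005,"dz":0,"yaw":0},{"dx":0,"dy":0,"dz":0,"yaw":0}]'; python3 -m crank '[{"dx":-0.0002,"dy":-0.0025,"dz":0,"yaw":0},{"dx":-0.0002,"dy":-0.0025,"dz":0,"yaw":0},{"dx":-0.0002,"dy":-0.0025,"dz":0,"yaw":0},{"dx":0,"dy":0,"dz":0,"yaw":0}]'; python3 - <<'E'
from h import *
f=eyes.grab_frame("top")[:,:,::-1];g=eyes.grab_frame("scene")[:,:,::-1]
o=np.hstack([cv2.resize(g[240:320,300:380],(400,400),interpolation=cv2.INTER_CUBIC),cv2.resize(f[180:240,360:420],(400,400),interpolation=cv2.INTER_CUBIC)])
cv2.imwrite("pics/ins.png",o)
E
```

```text
time_s: 14.55
ee_pos: [554.5, -118.8, 15.5]
ee_rot: [180.0, 0.0, 85.3]
force: [-1.0, -0.6, -2.4]
gripper_width: 27.8
gripper_force: 25.0
time_s: 15.05
ee_pos: [554.0, -124.5, 15.5]
ee_rot: [180.0, 0.0, 85.3]
force: [-1.1, -0.5, -3.0]
gripper_width: 28.3
gripper_force: 25.0
```

View pics/ins.png

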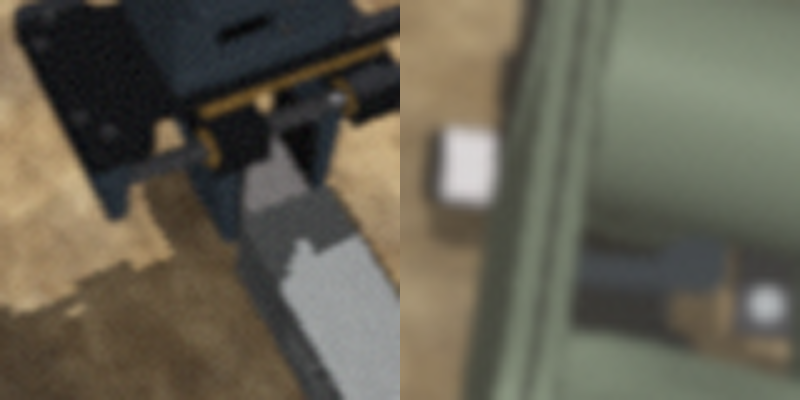

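The leg is well inside the mouth with the pads a few mm short of it, around (240,235). Advancing in small steps until a light touch.

```bash
python3 -m crank '[{"dx":-0.0002,"dy":-0.002,"dz":0,"yaw":0},{"dx":0,"dy":0,"dz":0,"yaw":0}]'|grep -E "pos|force"; python3 -m crank '[{"dx":-0.0002,"dy":-0.002,"dz":0,"yaw":0},{"dx":0,"dy":0,"dz":0,"yaw":0}]'|grep -E "pos|force"; python3 -m crank '[{"dx":-0.0001,"dy":-0.0015,"dz":0,"yaw":0},{"dx":0,"dy":0,"dz":0,"yaw":0}]'|grep -E "pos|force"
```

```text
ee_pos: [553.8, -126.1, 15.5]
force: [0.8, -0.1, -1.8]
gripper_force: 25.0
ee_pos: [553.6, -127.7, 15.5]
force: [0.0, -0.3, -2.7]
gripper_force: 25.0
ee_pos: [553.6, -128.9, 15.5]
force: [-0.7, -0.3, -1.7]
gripper_force: 25.0
```

Buttons are over 13 mm inside. Releasing, then backing off past the tail.

```bash
python3 -m crank '[{"dx":0,"dy":0,"dz":0,"yaw":0},{"dx":0,"dy":0,"dz":0,"yaw":0},{"dx":0,"dy":0,"dz":0,"yaw":0},{"dx":0,"dy":0,"dz":0,"yaw":0},{"dx":0,"dy":0,"dz":0,"yaw":0}]' 0.6; python3 -m crank '[{"dx":0.0012,"dy":0.015,"dz":0,"yaw":0},{"dx":0.0012,"dy":0.015,"dz":0,"yaw":0},{"dx":0.0012,"dy":0.015,"dz":0,"yaw":0},{"dx":0.0012,"dy":0.015,"dz":0,"yaw":0},{"dx":0.0012,"dy":0.015,"dz":0,"yaw":0},{"dx":0.0012,"dy":0.015,"dz":0,"yaw":0},{"dx":0.0012,"dy":0.015,"dz":0,"yaw":0},{"dx":0.0012,"dy":0.015,"dz":0,"yaw":0}]'; python3 -m crank '[{"dx":0,"dy":0,"dz":0,"yaw":0},{"dx":0,"dy":0,"dz":0,"yaw":0},{"dx":0,"dy":0,"dz":0,"yaw":0},{"dx":0,"dy":0,"dz":0,"yaw":0},{"dx":0,"dy":0,"dz":0,"yaw":0},{"dx":0,"dy":0,"dz":0,"yaw":0},{"dx":0,"dy":0,"dz":0,"yaw":0}]' 0 10
python3 - <<'E'
from h import *
f=eyes.grab_frame("top")[:,:,::-1];g=eyes.grab_frame("scene")[:,:,::-1]
cv2.imwrite("pics/t2.png",f);cv2.imwrite("pics/s2.png",g)
h=cv2.cvtColor(g,cv2.COLOR_BGR2HSV);o=(h[...,1]>150)&(h[...,0]<15)&(h[...,2]>120);o[:230]=0;o[:,:310]=0;o[:,400:]=0;print("orange px scene",np.argwhere(o).tolist()[:20])
w=(h[...,1]<25)&(h[...,2]>190);w[:200]=0;w[300:]=0;w[:,:290]=0;w[:,370:]=0;q=np.argwhere(w);print(len(q),q.min(0) if len(q) else 0,q.max(0) if len(q) else 0)
E
```

```text
time_s: 16.52
ee_pos: [553.7, -128.8, 15.6]
ee_rot: [180.0, 0.0, 85.4]
force: [0.2, 0.1, -0.8]
gripper_width: 54.7
gripper_force: 0.0
time_s: 17.52
ee_pos: [561.3, -32.0, 15.5]
ee_rot: [180.0, -0.0, 85.4]
force: [-0.3, -0.0, 0.2]
gripper_width: 54.4
gripper_force: 0.0
time_s: 18.4
ee_pos: [561.3, -32.9, 15.5]
ee_rot: [180.0, -0.0, 85.3]
force: [-0.5, 0.3, -0.3]
gripper_width: 0.3
gripper_force: 0.0
orange px scene []
324 [255 337] [281 360]
```

Closed fingers are about 22 mm behind the tail, and no orange is showing. Pushing now.

```bash
python3 -m crank '[{"dx":-0.0004,"dy":-0.005,"dz":0,"yaw":0},{"dx":-0.0004,"dy":-0.005,"dz":0,"yaw":0},{"dx":-0.0004,"dy":-0.005,"dz":0,"yaw":0},{"dx":-0.0004,"dy":-0.005,"dz":0,"yaw":0},{"dx":-0.0004,"dy":-0.005,"dz":0,"yaw":0},{"dx":-0.0004,"dy":-0.005,"dz":0,"yaw":0}]'|grep -E "pos|force"; python3 -m crank '[{"dx":-0.0004,"dy":-0.005,"dz":0,"yaw":0},{"dx":-0.0004,"dy":-0.005,"dz":0,"yaw":0},{"dx":0,"dy":0,"dz":0,"yaw":0}]'|grep -E "pos|force"
```

```text
ee_pos: [559.5, -56.2, 15.6]
force: [0.7, 5.6, 1.0]
gripper_force: 2.6
ee_pos: [558.9, -64.2, 15.7]
force: [-0.2, 4.4, 1.1]
gripper_force: 2.2
```

```bash
python3 -m crank '[{"dx":-0.0004,"dy":-0.005,"dz":0,"yaw":0},{"dx":-0.0004,"dy":-0.005,"dz":0,"yaw":0},{"dx":-0.0004,"dy":-0.005,"dz":0,"yaw":0},{"dx":-0.0004,"dy":-0.005,"dz":0,"yaw":0}]'|grep -E "pos|force"; python3 -m crank '[{"dx":-0.0004,"dy":-0.005,"dz":0,"yaw":0},{"dx":-0.0004,"dy":-0.005,"dz":0,"yaw":0},{"dx":-0.0004,"dy":-0.005,"dz":0,"yaw":0},{"dx":-0.0004,"dy":-0.005,"dz":0,"yaw":0}]'|grep -E "pos|force"
```

```text
ee_pos: [557.7, -79.9, 15.8]
force: [0.3, 5.3, 2.3]
gripper_force: 3.0
ee_pos: [556.4, -95.8, 15.8]
force: [1.0, 6.5, 3.1]
gripper_force: 3.0
```

```bash
python3 -m crank '[{"dx":-0.0002,"dy":-0.003,"dz":0,"yaw":0},{"dx":-0.0002,"dy":-0.003,"dz":0,"yaw":0}]'|grep -E "pos|force"
```

```text
ee_pos: [556.0, -100.6, 15.8]
force: [0.7, 6.2, 2.6]
gripper_force: 3.1
```

Now 1.6 mm steps, watching for the stop.

```bash
python3 -m crank '[{"dx":-0.0002,"dy":-0.002,"dz":0,"yaw":0},{"dx":-0.0002,"dy":-0.002,"dz":0,"yaw":0},{"dx":0,"dy":0,"dz":0,"yaw":0}]'|grep -E "pos|force"; python3 -m crank '[{"dx":-0.0002,"dy":-0.002,"dz":0,"yaw":0},{"dx":-0.0001,"dy":-0.002,"dz":0,"yaw":0},{"dx":0,"dy":0,"dz":0,"yaw":0}]'|grep -E "pos|force"; python3 -m crank '[{"dx":-0.0002,"dy":-0.002,"dz":0,"yaw":0},{"dx":0,"dy":0,"dz":0,"yaw":0}]'|grep -E "pos|force"
```

```text
ee_pos: [555.7, -104.0, 15.8]
force: [0.6, 6.0, 2.2]
gripper_force: 2.7
ee_pos: [555.5, -107.2, 15.8]
force: [-0.3, 4.5, 2.9]
gripper_force: 2.6
ee_pos: [555.2, -109.5, 15.7]
force: [0.3, 2.5, 1.6]
gripper_force: 1.3
```

```bash
cat > o.py <<'E'
from h import *
g=eyes.grab_frame("scene")[:,:,::-1];f=eyes.grab_frame("top")[:,:,::-1]
for n,q,(a,b,c,d) in(("scene",g,(250,360,320,420)),("top",f,(185,235,390,450))):
    h=cv2.cvtColor(np.ascontiguousarray(q),cv2.COLOR_BGR2HSV);o=(h[...,1]>150)&(h[...,0]<14)&(h[...,2]>90)
    m=np.zeros(o.shape,bool);m[a:b,c:d]=1;p=np.argwhere(o&m);print(n,len(p),p.mean(0) if len(p) else "")
E
python3 o.py; python3 -m crank '[{"dx":-0.0001,"dy":-0.001,"dz":0,"yaw":0},{"dx":0,"dy":0,"dz":0,"yaw":0}]'|grep -E "pos|force"
```

```text
scene 54 [313.87037037 360.94444444]
top 0 
ee_pos: [555.0, -110.6, 15.5]
force: [-0.7, 1.4, 1.9]
gripper_force: 1.1
```

```bash
python3 -m crank '[{"dx":-0.0001,"dy":-0.001,"dz":0,"yaw":0},{"dx":0,"dy":0,"dz":0,"yaw":0}]'|grep -E "pos|force"; python3 -m crank '[{"dx":-0.0001,"dy":-0.001,"dz":0,"yaw":0},{"dx":0,"dy":0,"dz":0,"yaw":0}]'|grep -E "pos|force"; python3 -c "
from h import *
g=eyes.grab_frame('scene')[:,:,::-1];f=eyes.grab_frame('top')[:,:,::-1]
cv2.imwrite('pics/fin.png',np.hstack([cv2.resize(g[255:345,320:410],(400,400),interpolation=cv2.INTER_CUBIC),cv2.resize(f[180:240,380:440],(400,400),interpolation=cv2.INTER_CUBIC)]))"
```

```text
ee_pos: [554.9, -111.3, 15.5]
force: [1.0, 1.7, 1.8]
gripper_force: 1.0
ee_pos: [554.8, -112.1, 15.4]
force: [0.0, 2.1, 2.0]
gripper_force: 1.0
```

View pics/fin.png

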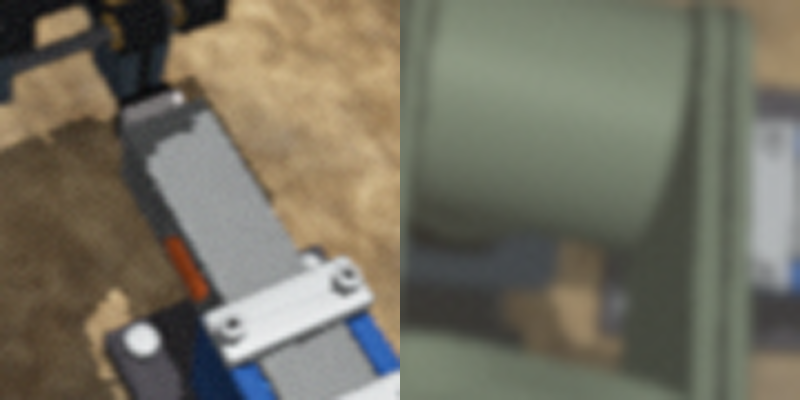

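An orange button shows in the hole on the near side at (187,268), and the pushing force has dropped to 2 N, so it has popped. A few more tiny steps should show the stop.

```bash
python3 -m crank '[{"dx":-0.0001,"dy":-0.001,"dz":0,"yaw":0},{"dx":0,"dy":0,"dz":0,"yaw":0}]'|grep -E "pos|force"; python3 -m crank '[{"dx":0,"dy":-0.001,"dz":0,"yaw":0},{"dx":0,"dy":0,"dz":0,"yaw":0}]'|grep -E "pos|force"
```

```text
ee_pos: [554.7, -112.9, 15.4]
force: [0.3, 2.8, 1.9]
gripper_force: 1.0
ee_pos: [554.7, -113.2, 15.5]
force: [0.9, 4.0, 1.6]
gripper_force: 2.4
```

Motion has stalled with force rising to 4 N, so this is the stop. Backing off and checking both sides from above.

```bash
python3 -m crank '[{"dx":0.001,"dy":0.012,"dz":0,"yaw":0},{"dx":0.002,"dy":0.03,"dz":0,"yaw":0},{"dx":0.002,"dy":0.04,"dz":0.03,"yaw":0},{"dx":0,"dy":0.05,"dz":0.06,"yaw":0},{"dx":0,"dy":0.05,"dz":0.06,"yaw":0},{"dx":0,"dy":0.05,"dz":0,"yaw":0},{"dx":-0.03,"dy":0.05,"dz":0,"yaw":0},{"dx":-0.03,"dy":0.05,"dz":0,"yaw":0},{"dx":0,"dy":0,"dz":0,"yaw":0},{"dx":0,"dy":0,"dz":0,"yaw":0}]'; python3 - <<'E'
from h import *
f=eyes.grab_frame("top")[:,:,::-1]
a=np.radians(-94.7);u=np.array([np.cos(a),np.sin(a)]);n=np.array([-u[1],u[0]]);m=np.array([552,-147.])
for sgn in(-1,1):
  for s in(20,30,40,50,60,70,80):
    r=[]
    for e in(17,19,21,22,23,25):
        q=m+s*u+sgn*e*n;x,y=proj("top",[*q,56 if e<23 else 50]);r.append(cv2.getRectSubPix(np.ascontiguousarray(f),(1,1),(float(x),float(y)))[0,0][::-1].tolist())
    print(sgn,s,r)
E
python3 o.py
```

```text
time_s: 24.58
ee_pos: [511.1, 151.6, 135.4]
ee_rot: [180.0, 0.1, 85.4]
force: [0.5, 0.3, -0.8]
gripper_width: 0.6
gripper_force: 0.0
-1 20 [[125, 124, 122], [113, 110, 105], [106, 99, 90], [104, 95, 83], [104, 93, 77], [107, 95, 76]]
-1 30 [[134, 135, 134], [124, 122, 120], [113, 108, 100], [109, 102, 91], [108, 99, 83], [109, 97, 78]]
-1 40 [[126, 125, 124], [113, 110, 105], [99, 92, 84], [98, 89, 78], [98, 86, 71], [100, 86, 68]]
-1 50 [[130, 124, 120], [123, 108, 100], [114, 91, 80], [108, 84, 71], [98, 75, 62], [86, 70, 59]]
-1 60 [[140, 133, 130], [134, 120, 114], [120, 99, 89], [112, 89, 78], [101, 80, 69], [86, 71, 62]]
-1 70 [[129, 124, 121], [119, 108, 101], [108, 88, 77], [102, 81, 70], [95, 73, 63], [83, 68, 61]]
-1 80 [[121, 122, 121], [104, 104, 103], [88, 86, 85], [81, 78, 77], [75, 71, 69], [71, 66, 65]]
1 20 [[144, 143, 140], [146, 141, 132], [147, 136, 121], [148, 134, 114], [148, 133, 111], [150, 131, 102]]
1 30 [[142, 141, 137], [143, 138, 129], [146, 135, 119], [147, 133, 113], [148, 133, 112], [150, 130, 102]]
1 40 [[140, 139, 136], [141, 135, 127], [142, 131, 116], [143, 129, 109], [144, 129, 108], [146, 127, 101]]
1 50 [[141, 139, 137], [137, 132, 129], [130, 121, 116], [124, 114, 108], [120, 109, 104], [110, 99, 92]]
1 60 [[143, 136, 131], [143, 129, 121], [135, 118, 108], [130, 113, 102], [125, 111, 101], [111, 99, 94]]
1 70 [[141, 136, 132], [141, 127, 119], [134, 116, 106], [129, 110, 99], [129, 108, 97], [113, 97, 92]]
1 80 [[135, 136, 137], [128, 129, 130], [117, 116, 118], [108, 108, 110], [107, 104, 106], [96, 93, 96]]
scene 50 [315.54 361.92]
top 0
```

Orange shows outside the tube on both sides, 50–70 mm behind the mouth, and the robot is well clear.

```bash
python3 -c "
from workcell import ticket
print(ticket.job_done())"
```

```text
the job is handed in; nothing more can be done
None
```

The leg is in the clamped tube and appears locked: orange shows through both side holes and the push came to a stop at about 4 N. The arm is clear, and the job was handed in at about 25 s of the 72 s allowed.

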